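# Find the rocking corner and press its shim flat

## Task

One corner of the white carousel plate rocks: press down on its corners with the fingertips until you find the one that gives, then press the orange shim flap beside that corner down until it is fully flat. Leave the other three shims standing up, do not shift the rack, bottle or scanner, and grasp or lift nothing.

Things in the scene. Friction and masses are not known exactly. Their poses are not given: they have to be found in the camera images.
- stand: Levelling stand fixed to the bench: grey base on four black feet. Origin on the bench under its centre, z up; at yaw 0 its x axis points away from the robot and its y to the left. Near/far/left/right below are meant in this frame. All of it lies within 125 mm of the origin.
- plate: White plate, 136 mm (x) by 120 (y) by 12 mm, orange edges, pivoted at its middle. Origin at the centre of its underside, 24 mm above the bench, axes as the stand's; its top is 36 mm above the bench. A green carousel of vials (60 mm across, 32 mm high) is fixed on its centre. Three corners are firm (give under 1 mm); one, chosen by chance and not to be told by looking, rocks.
- corner_a (a point): Near left corner of the plate: grey dot (20 mm across) on the plate's top, moving with it; 56 mm in x and 46 mm in y from the plate's centre. If this is the rocking corner, pressed here it goes down 5 mm under about 3 N, then stops, and springs back when let go.
- corner_b (a point): Near right corner of the plate: grey dot (20 mm across) on the plate's top, moving with it; 56 mm in x and 46 mm in y from the plate's centre. If this is the rocking corner, pressed here it goes down 5 mm under about 3 N, then stops, and springs back when let go.
- corner_c (a point): Far right corner of the plate: grey dot (20 mm across) on the plate's top, moving with it; 56 mm in x and 46 mm in y from the plate's centre. If this is the rocking corner, pressed here it goes down 5 mm under about 3 N, then stops, and springs back when let go.
- corner_d (a point): Far left corner of the plate: grey dot (20 mm across) on the plate's top, moving with it; 56 mm in x and 46 mm in y from the plate's centre. If this is the rocking corner, pressed here it goes down 5 mm under about 3 N, then stops, and springs back when let go.
- shim_a (a point): Black patch on the near left corner's shim, an orange flap 26 mm wide, 44 long, 4 thick that stands up and outward beside that corner. Its hinge is 64 mm from the stand's x axis, 22 mm above the bench; this point, on its top face, is 32 mm out from the hinge. When flat it is 56 mm in x and 96 mm in y from the stand's origin, 24 mm above the bench.
- shim_b (a point): Black patch on the near right corner's shim, an orange flap 26 mm wide, 44 long, 4 thick that stands up and outward beside that corner. Its hinge is 64 mm from the stand's x axis, 22 mm above the bench; this point, on its top face, is 32 mm out from the hinge. When flat it is 56 mm in x and 96 mm in y from the stand's origin, 24 mm above the bench.
- shim_c (a point): Black patch on the far right corner's shim, an orange flap 26 mm wide, 44 long, 4 thick that stands up and outward beside that corner. Its hinge is 64 mm from the stand's x axis, 22 mm above the bench; this point, on its top face, is 32 mm out from the hinge. When flat it is 56 mm in x and 96 mm in y from the stand's origin, 24 mm above the bench.
- shim_d (a point): Black patch on the far left corner's shim, an orange flap 26 mm wide, 44 long, 4 thick that stands up and outward beside that corner. Its hinge is 64 mm from the stand's x axis, 22 mm above the bench; this point, on its top face, is 32 mm out from the hinge. When flat it is 56 mm in x and 96 mm in y from the stand's origin, 24 mm above the bench.
- flap_a (a joint): How far the near left shim is pressed down: 0 to 0.06 rad at the start (standing up about 35 degrees), 0.65 rad when flat on its stop. It takes 4 to 6 N at the black patch and stays where it is left. At the rocking corner it goes flat and closes the gap; at a firm corner it jams at about 0.35 rad.
- flap_b (a joint): How far the near right shim is pressed down: 0 to 0.06 rad at the start (standing up about 35 degrees), 0.65 rad when flat on its stop. It takes 4 to 6 N at the black patch and stays where it is left. At the rocking corner it goes flat and closes the gap; at a firm corner it jams at about 0.35 rad.
- flap_c (a joint): How far the far right shim is pressed down: 0 to 0.06 rad at the start (standing up about 35 degrees), 0.65 rad when flat on its stop. It takes 4 to 6 N at the black patch and stays where it is left. At the rocking corner it goes flat and closes the gap; at a firm corner it jams at about 0.35 rad.
- flap_d (a joint): How far the far left shim is pressed down: 0 to 0.06 rad at the start (standing up about 35 degrees), 0.65 rad when flat on its stop. It takes 4 to 6 N at the black patch and stays where it is left. At the rocking corner it goes flat and closes the gap; at a firm corner it jams at about 0.35 rad.
- rack: Loose beige sample rack, 110 mm (x) by 44 mm (y), 45 mm high, 100 mm with its five capped tubes; origin under its centre. Bystander.
- bottle: Loose white reagent bottle with blue cap, 56 mm across, 110 mm high; origin under its centre. Bystander.
- scanner: Loose white and grey hand scanner lying down, head 60 by 75 by 42 mm, its handle reaching 135 mm from the origin along its -y axis; origin under the head's centre. Bystander.

How it is judged:
By the outcome, as a careful person would: the job done as asked, in the order asked, and still so for the second after the job is handed in, with the robot touching nothing.
It also fails if it takes over 48 s, if anything falls off the work surface, if the arm or the gripper's body presses on something with over 40 N, if the wrist force passes 120 N, or if a joint passes its speed limit or range.

## Robot

A 6-joint arm with a two-finger parallel gripper is mounted at the origin on the work surface. World frame = base frame: x ahead of the robot, y to its left, z up, the work surface at z = 0. Lengths are in m, angles in degrees, forces in N, time in s.
With the tool pointing down it reaches from about 0.35 to 0.8 m from the base axis. Payload 7.3 kg.
Tool frame: the origin (TCP) lies at the very end of the fingers, on their centre line; the grasp point (between the pads) lies 19 mm behind it; z points along the fingers, y is the line along which they close (so a half turn about z gives the same grasp; the last joint's range is limited). The gripper opens to 85 mm and grips with 20 to 120 N. Pads are 22 mm wide; open, the fingers measure 114 mm over their backs; the gripper's body (76 mm by 85 mm) begins 54 mm behind the grasp point. The pads swing forward as they close: fully open they stand 13 mm farther back than shut.
Start: joints at [-77.865, 19.595, 87.324, -0, 73.075, -8.365], TCP at [0.184, -0.492, 0.231] pointing down, gripper open.
Joint ranges: [-145.02, 145.02], [-44.19, 115.74], [2.07, 154.8], [-57.11, 237.11], [16.16, 152.29], [-177.93, 177.93]. Speed limits (degrees/s): [147.25, 147.25, 180, 180, 180, 180].

## Interface

Orientations are given as [roll, pitch, yaw] about the fixed x, y, z axes, in that order (R = Rz(yaw) Ry(pitch) Rx(roll)).
In Python, from cell import get_obs, get_image, get_calibration, finish_job gives the robot as it stands. The module is installed in compiled form; this text tells all that it offers.
- The arm moves only by the tool move_arm, never from a script. Its argument "rows" is one flat list of numbers, 5 for each row, row after row: the opening, from -1 (shut) to 1 (fully open), then the shift along the tool's x, y, z in mm, then the turn about the tool's z in degrees. In form: [hand, dx, dy, dz, roll, hand, dx, dy, dz, roll, ...]. A call has 1 to 12 rows; each row is the pose to reach, as a shift and turn from the pose commanded when the call began, along the tool's axes at that moment; what a row does not reach only later rows make up. A row lasts 1/8 s, in which the tool goes at most 62.5 mm and 10.7 degrees, less where a joint would pass 70% of its speed; a pose out of reach is approached as far as the arm can. A call with a gripper value outside its range is refused whole. The fingers move at their own pace and stop on an object; "grip_force" is the grip in N (left out, the last holds). Time passes only in rows, so rows that repeat a pose let the fingers close. It gives the time, the measured TCP pose, the force, the opening and the grip force at its end, in the units of the state.
- get_obs(): the state, without advancing time (a new reading comes with each control period).
- get_image(name): name is "scene" or "top" or "wrist"; returns (picture, depth): 400x640x3 uint8, blue, green, red; 400x640 float32, m along the optical axis (not along the pixel's ray), 0 where there is no reading.
- get_calibration(name): a dict with "fx", "fy", "cx", "cy" (pixels), "position" and "orientation" of the camera in the world. Camera axes: x right, y down, z forward; pixel columns grow to the right and rows downward; lengths in m; the calibration is good to about 2 mm. A picture is of the moment at which its call begins: read the wrist's pose just before it. get_calibration takes no time and is no camera call; for the wrist camera it gives the pose at the moment of the call.
- finish_job(): hands the job in; it is judged then, once.
The state is a dict: "time": time; "qpos": joint angles; "dq": joint speeds; "effort": joint torques, N m; "position": TCP position; "tcp_rot": TCP orientation; "ft_force": force on the tool from outside, world axes, zero at the start; "moment": the same for the moment, N m; "finger_gap": finger opening in m; "gripper_force": force on a finger pad.
Only numpy, scipy, OpenCV 4.12 (cv2) and the standard library are available. Lean on these libraries where they do the work, as an engineer would, in place of code of your own. Each camera call takes 0.05 s, during which the arm holds its last target. There are 200 camera calls.

## Working session

There is one attempt and no reset: what is moved stays moved. The work goes in short steps, Python scripts to look and compute and a tool call to move; the robot and the scene stay as the last step left them, time stands still between calls to the robot, and variables do not carry over. Pictures are saved under pics/ and viewed, at most 10 in all, crops included, and the job is handed in when it is done.

Besides the shell and the picture viewer there is one more tool, called after "Emit:" as name(argument=value, ...), one argument or row to a line, values as JSON. move_arm: Moves the arm, as the interface text tells. Its arguments: {"type":"object","properties":{"rows":{"type":"array","items":{"type":"number"}},"grip_force":{"type":"number"}},"required":["rows"]}

```bash
mkdir -p pics; python3 - <<'E'
from cell import *
import cv2,numpy as np
o=get_obs();print({k:np.round(v,3).tolist() for k,v in o.items()})
for n in("top","scene"):
    im,d=get_image(n);cv2.imwrite(f"pics/{n}0.png",im);np.save(f"{n}_d.npy",d);print(n,get_calibration(n))
E
```

```text
{'time': 0.0, 'qpos': [-77.864, 19.637, 87.379, -0.0, 73.075, -8.366], 'dq': [0.061, 0.052, 0.014, -0.049, -0.015, -0.006], 'effort': [0.003, -43.367, -24.601, 0.0, 0.008, 0.0], 'position': [0.184, -0.491, 0.231], 'tcp_rot': [-179.911, -0.013, 20.502], 'ft_force': [-0.085, 0.07, 0.724], 'moment': [0.062, 0.012, -0.01], 'gripper_force': 0.0, 'finger_gap': 0.085}
top {'fx': 366.77467453659034, 'fy': 366.77467453659034, 'cx': 324.3589271551617, 'cy': 197.9283142643334, 'position': array([0.54669474, 0.01108765, 0.87135848]), 'orientation': array([-172.97831799,    2.49489109,  -90.92449503])}
scene {'fx': 502.31339329705696, 'fy': 502.31339329705696, 'cx': 318.4230310226362, 'cy': 201.23679157081364, 'position': array([0.97194913, 0.64393609, 1.0410712 ]), 'orientation': array([-144.51547653,   -0.8756463 ,  152.81198211])}
```

View pics/top0.png

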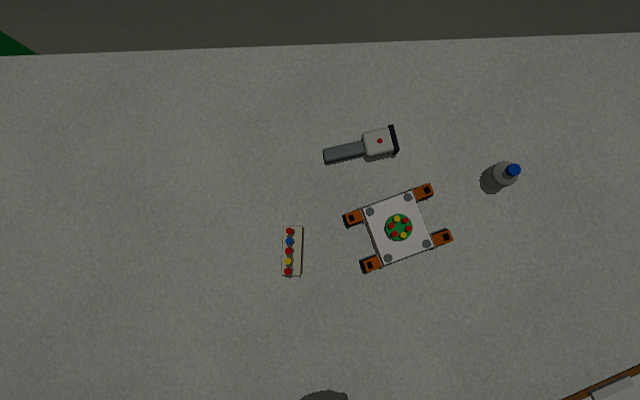

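View pics/scene0.png

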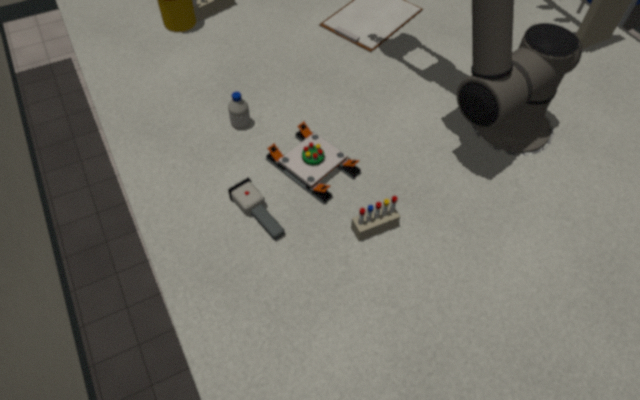

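The top view shows the stand at about (398,228), turned roughly +20°. Dots are d (369,211), c (408,197), b (426,243) and a (388,258). The rack is to its left at (292,251), the scanner beyond it at (378,143), and the bottle at right-far (507,175).

```bash
cat > h.py <<'E'
import numpy as np
from scipy.spatial.transform import Rotation as R
def ray(c,px,z):
    M=R.from_euler('xyz',c['orientation'],degrees=True).as_matrix()
    d=M@np.array([(px[0]-c['cx'])/c['fx'],(px[1]-c['cy'])/c['fy'],1]);p=np.array(c['position'])
    return p+d*(z-p[2])/d[2]
def fit(mod,obs):  # 2D rigid: yaw deg, translation
    mc,oc=mod.mean(0),obs.mean(0);a,b=mod-mc,obs-oc
    t=np.arctan2((a[:,0]*b[:,1]-a[:,1]*b[:,0]).sum(),(a*b).sum());r=np.array([[np.cos(t),-np.sin(t)],[np.sin(t),np.cos(t)]])
    return np.degrees(t),oc-r@mc,r,obs-(mod@r.T+oc-r@mc)
L={'a':(-56,46),'b':(-56,-46),'c':(56,-46),'d':(56,46)}
DOT=np.array([L[k] for k in 'abcd'])/1000
E
python3 - <<'E'
from h import *;from cell import *;import cv2
c=get_calibration("top");im=cv2.imread("pics/top0.png");d=np.load("top_d.npy")
g=im.astype(int).sum(2)/3
P=[]
for k,(u,v) in zip('abcd',[(388,258),(426,243),(408,197),(369,211)]):
    w=im[v-7:v+8,u-7:u+8].astype(int);gr=w.mean(2);m=(gr<165)&(gr>80)&(w.max(2)-w.min(2)<40)
    n,l,s,cen=cv2.connectedComponentsWithStats(m.astype(np.uint8))
    i=l[7,7] or 1+np.argmax(s[1:,4]);q=cen[i]+[u-7,v-7]
    p=ray(c,q,.036);P.append(p[:2]);print(k,q.round(1),s[i,4],np.round(p,4),'depthz',round(c['position'][2]-d[v,u],3), gr[7,7])
P=np.array(P);y,t,r,e=fit(DOT,P);print('yaw',y,'t',t,'res mm',(e*1000).round(1).tolist())
o=get_obs();print(o['position'],o['tcp_rot'])
for k in 'abcd':
    x,yy=L[k];print(k,'dot',t+r@np.array([x,yy])/1000,'shim patch',t+r@np.array([x,np.sign(yy)*(64+32*np.cos(.65))])/1000,'flat',t+r@np.array([x,np.sign(yy)*96])/1000)
for n,px,z in(('rack',(291,251),.07),('bottle',(513,170),.11),('scanner',(380,141),.042),('scanhandle',(325,156),.02)):print(n,ray(c,px,z))
E
```

```text
a [388.8 256.9] 137 [ 0.5143 -0.0963  0.036 ] depthz 0.052 57.666666666666664
b [424.6 242.7] 132 [ 0.5445 -0.177   0.036 ] depthz 0.052 56.333333333333336
c [407.8 199.1] 123 [ 0.6436 -0.144   0.036 ] depthz 0.037 57.333333333333336
d [371.1 211.7] 112 [ 0.6165 -0.0599  0.036 ] depthz 0.037 58.333333333333336
yaw 19.100056205934965 t [ 0.57969794 -0.11929691] res mm [[2.5, -2.1], [2.7, 4.1], [-4.1, 0.5], [-1.1, -2.4]]
[ 0.18381235 -0.49139878  0.23070604] [-1.79923692e+02 -1.23108907e-02  2.04999981e+01]
a dot [ 0.51172875 -0.09415353] shim patch [ 0.49750301 -0.05307219] flat [ 0.49536781 -0.0469061 ]
b dot [ 0.54183288 -0.1810888 ] shim patch [ 0.55605862 -0.22217014] flat [ 0.55819382 -0.22833623]
c dot [ 0.64766712 -0.14444029] shim patch [ 0.66189286 -0.18552163] flat [ 0.66402806 -0.19168772]
d dot [ 0.61756299 -0.05750502] shim patch [ 0.60333726 -0.01642368] flat [ 0.60120205 -0.01025759]
rack [0.5313975  0.11883677 0.07      ]
bottle [ 0.69083034 -0.34825421  0.11      ]
scanner [ 0.77918499 -0.08514991  0.042     ]
scanhandle [0.75249287 0.04334291 0.02      ]
```

Emit:
move_arm(
  rows=[-1,50,-21,-5,0,-1,100,-42,-10,0,-1,150,-63,-15,0,-1,200,-84,-20,0,-1,250,-105,-20,0,-1,300,-126,-20,0,-1,350,-147,-20,0,-1,400,-168,-20,0,-1,430,-189,-20,0,-1,430,-210,-20,0,-1,430,-210,-20,0,-1,430,-210,-20,0],
)

```text
time: 1.6
position: [0.5126, -0.1452, 0.2515]
tcp_rot: [180.0, 0.0, 20.5]
ft_force: [-0.8, 0.7, 0.7]
finger_gap: -0.0
gripper_force: 0.0
```

```bash
python3 - <<'E'
from h import *;from cell import *;import cv2
o=get_obs();print(o['time'],o['position'],o['tcp_rot'],o['ft_force'])
for n in("wrist","top"):
    c=get_calibration(n);im,d=get_image(n);cv2.imwrite(f"pics/{n}1.png",im);np.save(n+"1.npy",{'c':c,'d':d},allow_pickle=True);print(c)
E
```

```text
1.6 [ 0.5125555  -0.14524289  0.25145938] [1.79966818e+02 8.39216836e-03 2.04522188e+01] [-0.79562107  0.74208566  0.69794132]
{'fx': 331.83845626531104, 'fy': 331.83845626531104, 'cx': 317.80637093799453, 'cy': 197.17836437066123, 'position': array([ 0.57800234, -0.12028745,  0.39433942]), 'orientation': array([ 1.63856255e+02, -2.65417320e-02, -6.94931134e+01])}
{'fx': 366.77467453659034, 'fy': 366.77467453659034, 'cx': 324.3589271551617, 'cy': 197.9283142643334, 'position': array([0.54669474, 0.01108765, 0.87135848]), 'orientation': array([-172.97831799,    2.49489109,  -90.92449503])}
```

View pics/wrist1.png

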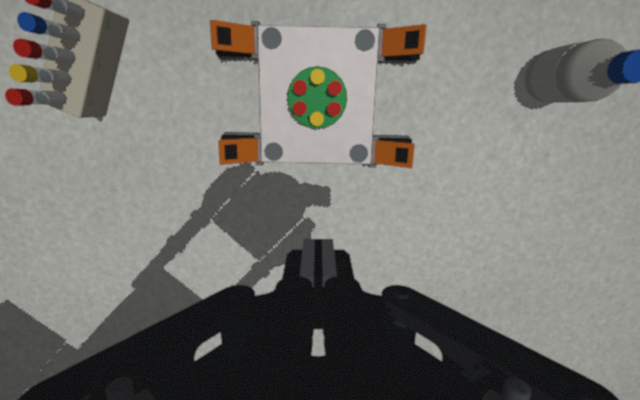

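The wrist view shows all four dots, a (274,151), b (358,153), c (365,40), d (271,38), and the black patches, a (231,152), b (402,155), c (411,40), d (224,36). The shut fingertips are at (318,245).

```bash
python3 - <<'E'
from h import *;import cv2
s=np.load("wrist1.npy",allow_pickle=True).item();c=s['c'];im=cv2.imread("pics/wrist1.png")
P=[]
for k,(u,v) in zip('abcd',[(274,151),(358,153),(365,40),(271,38)]):
    w=im[v-14:v+15,u-14:u+15].astype(int);gr=w.mean(2);m=(abs(gr-gr[14,14])<25)&(w.max(2)-w.min(2)<30)
    n,l,st,cen=cv2.connectedComponentsWithStats(m.astype(np.uint8))
    i=l[14,14];q=cen[i]+[u-14,v-14];p=ray(c,q,.036);P.append(p[:2])
    print(k,q.round(1),st[i,4],p.round(4),'depth',s['d'][v,u].round(3))
y,t,r,e=fit(DOT,np.array(P));print('yaw',y,'t',t,'res mm',(e*1000).round(1).tolist())
# patch check at standing height
for k,px in zip('abcd',[(231,152),(402,155),(411,40),(224,36)]):
    p=ray(c,px,.024+.032*np.sin(.62));print('patch',k,p.round(4),'stand frame',(r.T@(p[:2]-t)).round(4))
tcp=np.array([.5126,-.1452]);T=np.radians(20.5);X=np.array([np.cos(T),np.sin(T)]);Y=np.array([np.sin(T),-np.cos(T)])
for k in 'abcd':
    x,yy=L[k]
    for nm,q in(('dot',(x,yy)),('patchflat',(x,np.sign(yy)*96)),('standing',(x,np.sign(yy)*90))):
        dd=t+r@np.array(q)/1000-tcp;print(k,nm,(1000*np.array([dd@X,dd@Y])).round(1))
E
```

```text
a [273.1 151.2] 233 [ 0.5124 -0.0934  0.036 ] depth 0.358
b [358.3 153. ] 235 [ 0.5429 -0.1804  0.036 ] depth 0.358
c [364.2  39.9] 313 [ 0.6486 -0.1431  0.036 ] depth 0.327
d [271.1  37.8] 318 [ 0.6181 -0.0562  0.036 ] depth 0.327
yaw 19.381445318913705 t [ 0.58052941 -0.11826821] res mm [[0.0, 0.1], [-0.0, -0.2], [-0.0, 0.0], [0.1, 0.1]]
patch a [ 0.4972 -0.0523  0.0426] stand frame [-0.0567  0.0899]
patch b [ 0.5579 -0.2237  0.0426] stand frame [-0.0564 -0.0919]
patch c [ 0.6631 -0.1852  0.0426] stand frame [ 0.0557 -0.0905]
patch d [ 0.6029 -0.0142  0.0426] stand frame [0.0557 0.0907]
a dot [ 18.  -48.5]
a patchflat [ 18.9 -98.5]
a standing [ 18.8 -92.5]
b dot [16.2 43.5]
b patchflat [15.2 93.5]
b standing [15.3 87.5]
c dot [128.2  45.6]
c patchflat [127.2  95.6]
c standing [127.3  89.6]
d dot [129.9 -46.3]
d patchflat [130.9 -96.3]
d standing [130.8 -90.3]
```

Emit:
move_arm(
  rows=[-1,18,-48,50,0,-1,18,-48,100,0,-1,18,-48,150,0,-1,18,-48,190,0,-1,18,-48,208,0,-1,18,-48,212,0,-1,18,-48,215,0,-1,18,-48,217,0,-1,18,-48,217,0,-1,18,-48,217,0],
)

```text
time: 2.95
position: [0.5138, -0.0937, 0.0356]
tcp_rot: [179.9, -0.1, 20.5]
ft_force: [-2.2, -0.7, 5.5]
finger_gap: -0.0001
gripper_force: 2.9
```

Emit:
move_arm(
  rows=[-1,0,0,1,0,-1,0,0,2,0,-1,0,0,2,0,-1,0,0,2,0],
)

```text
time: 3.45
position: [0.5137, -0.0937, 0.0351]
tcp_rot: [179.9, -0.1, 20.5]
ft_force: [-6.9, -0.1, 20.6]
finger_gap: 0.0002
gripper_force: 10.4
```

Emit:
move_arm(
  rows=[-1,0,0,-10,0,-1,-1,20,-25,0,-1,-1,60,-25,0,-1,-2,92,-22,0,-1,-2,92,-10,0,-1,-2,92,-5,0,-1,-2,92,-2,0,-1,-2,92,-1,0,-1,-2,92,-1,0,-1,-2,92,-1,0],
)

```text
time: 4.7
position: [0.5437, -0.1798, 0.0336]
tcp_rot: [180.0, -0.0, 20.5]
ft_force: [-0.3, 0.6, 2.5]
finger_gap: 0.0004
gripper_force: 0.8
```

Emit:
move_arm(
  rows=[-1,0,0,1,0,-1,0,0,2,0,-1,0,0,3,0,-1,0,0,3,0,-1,0,0,3,0],
)

```text
time: 5.32
position: [0.5437, -0.1801, 0.0312]
tcp_rot: [180.0, -0.0, 20.5]
ft_force: [-2.8, 2.0, 9.3]
finger_gap: 0.0
gripper_force: 4.6
```

Corner b gives about 5 mm and then stops; corner a was firm at 20 N. Next I press shim b.

Emit:
move_arm(
  rows=[-1,0,0,-25,0,-1,0,0,-55,0,-1,-1,47,-50,0,-1,-1,47,-30,0,-1,-1,47,-22,0,-1,-1,47,-16,0,-1,-1,47,-10,0,-1,-1,48,-4,0,-1,-1,49,1,0,-1,-1,49,5,0,-1,-1,49,7,0,-1,-1,49,7,0],
)

```text
time: 6.82
position: [0.5601, -0.2266, 0.024]
tcp_rot: [179.9, -0.0, 20.5]
ft_force: [0.1, -1.9, 8.1]
finger_gap: -0.0001
gripper_force: 4.1
```

Measured z is 24 mm. I'll press a bit harder to confirm the stop.

Emit:
move_arm(
  rows=[-1,0,0,1,0,-1,0,0,2,0,-1,0,0,2,0,-1,0,0,2,0],
)

```text
time: 7.32
position: [0.5602, -0.2266, 0.0239]
tcp_rot: [179.9, -0.1, 20.5]
ft_force: [-4.9, 1.1, 22.0]
finger_gap: 0.0
gripper_force: 10.9
```

Emit:
move_arm(
  rows=[-1,0,0,-10,0,-1,0,0,-30,0,-1,0,0,-80,0,-1,-20,0,-130,0,-1,-60,-40,-180,0,-1,-80,-90,-225,0,-1,-80,-90,-225,0,-1,-80,-90,-225,0],
)

```text
time: 8.32
position: [0.4532, -0.1696, 0.2466]
tcp_rot: [180.0, -0.0, 20.5]
ft_force: [1.2, -0.2, -0.8]
finger_gap: 0.0001
gripper_force: 0.0
```

```bash
python3 - <<'E'
from h import *;from cell import *;import cv2
o=get_obs();print(o['time'],o['position'],o['ft_force'])
im,d=get_image("wrist");c=get_calibration("wrist")
cv2.imwrite("pics/wrist2.png",im)
t2,_=get_image("top");t0=cv2.imread("pics/top0.png");cv2.imwrite("pics/top2.png",np.hstack([t0[100:300,260:540],t2[100:300,260:540]]))
M=R.from_euler('xyz',c['orientation'],degrees=True).as_matrix();v,u=np.mgrid[:400,:640]
W=np.stack([(u-c['cx'])/c['fx']*d,(v-c['cy'])/c['fy']*d,d],-1)@M.T+c['position']
yaw=np.radians(19.38);r=np.array([[np.cos(yaw),-np.sin(yaw)],[np.sin(yaw),np.cos(yaw)]]);S=(W[...,:2]-[.58053,-.11827])@r
for k in 'abcd':
    for y in(75,85,95):
        q=np.array([L[k][0],np.sign(L[k][1])*y])/1000;m=(np.linalg.norm(S-q,axis=-1)<.004)&(d>0);print(k,y,m.sum(),np.median(W[...,2][m]).round(4) if m.any() else None)
E
```

```text
8.325 [ 0.45319886 -0.16962702  0.24663194] [ 1.19595652 -0.19917726 -0.82748372]
a 75 60 0.0324
a 85 63 0.0399
a 95 72 0.047
b 75 46 0.0231
b 85 46 0.0232
b 95 47 0.0234
c 75 0 None
c 85 0 None
c 95 0 None
d 75 0 None
d 85 0 None
d 95 0 None
```

View pics/wrist2.png

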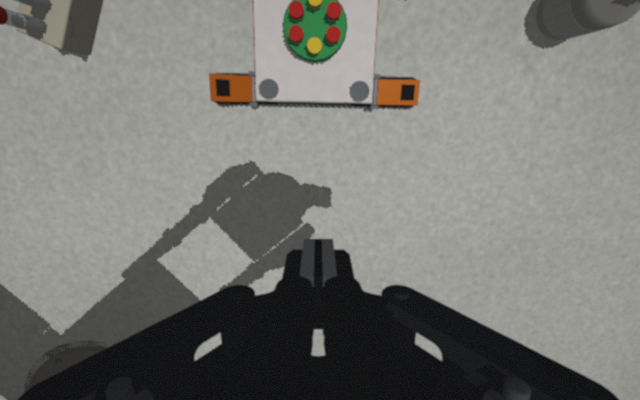

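View pics/top2.png

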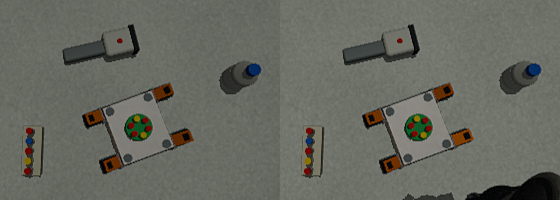

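Shim b, with its patch at (408,92), lies flat: the depth image gives 23 mm all along it. Shim a still stands, and in the before/after top views shims c and d, the rack, bottle and scanner are unchanged.

```bash
python3 -c "from cell import *;print(finish_job())"
```

```text
the job is handed in; nothing more can be done
None
```

The near right corner (b) is the one that rocks, and its shim is now pressed fully flat; the other three shims still stand, the rack, bottle and scanner have not moved, and the job is handed in. I tested only corners a (firm) and b (gave about 5 mm, then stopped).

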